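Set up the bench screw feeder: count the feed clicks, fit the reducer

ROBOT

A 7-joint arm with a two-finger parallel gripper is mounted at the origin on the work surface. World frame = base frame: x ahead of the robot, y to its left, z up, the work surface at z = 0. Lengths are in m, angles in rad, forces in N, time in s.
With the tool pointing down it reaches from about 0.35 to 0.9 m from the base axis. Payload 7.2 kg.
Tool frame: the origin (TCP) lies at the very end of the fingers, on their centre line; the grasp point (between the pads) lies 19 mm behind it; x points along the fingers, y is the direction in which the jaws open and shut, and the axes are right-handed (so a half turn about x gives the same grasp; the last joint's range is limited). The gripper opens to 85 mm and grips with 20 to 120 N. Pads are 22 mm wide; open, the fingers measure 114 mm over their backs; the gripper's body (76 mm by 85 mm) begins 54 mm behind the grasp point. The pads swing forward as they close: fully open they stand 13 mm farther back than shut.
Start: joints at [1.261, 0.411, -0.013, 1.596, 0.006, 1.134, -0.082], TCP at [0.15, -0.607, 0.231] pointing down, gripper open.
Joint ranges: [-2.95, 2.95], [-0.29, 1.99], [-1.47, 1.44], [0.14, 2.54], [-1.03, 4.17], [0.13, 1.85], [-2.86, 2.86]. Speed limits (rad/s): [2.39, 2.39, 3.01, 3.01, 3.14, 3.14, 3.14].

INTERFACE

Orientations are given as a 3x3 rotation matrix whose columns are the frame's x, y, z axes.
In Python, from station import env gives the robot as it stands.
- The arm moves only by the tool apply_moves, never from a script. Its argument "rows" is a list of rows, each a list of 5 numbers: the shift along the tool's x, y, z in cm, then the turn about the tool's x in rad, then the opening, from 0 (shut) to 1 (fully open). A call has 1 to 20 rows; each row is the pose to reach, as a shift and turn from the pose measured when the call began, along the tool's axes at that moment; what a row does not reach only later rows make up. A row lasts 1/10 s, in which the tool goes at most 50 mm and 8.59 degrees, less where a joint would pass 70% of its speed; a pose out of reach is approached as far as the arm can. A call with a gripper value outside its range is refused whole. The fingers move at their own pace and stop on an object; "squeeze" is the grip in N (left out, the last holds). Time passes only in rows, so rows that repeat a pose let the fingers close. It gives the time, the measured TCP pose, the force and the opening at its end, in the units of the state.
- env.read_state(): the state, without advancing time (a new reading comes with each control period).
- env.capture(name): name is "scene" or "side" or "wrist"; returns a dict with "img" (400x640x3 uint8, blue, green, red), "depth" (400x640 float32, m along the optical axis (not along the pixel's ray), 0 where there is no reading), "fx", "fy", "cx", "cy" (pixels), "world_from_camera" (4x4, takes a point from camera to world coordinates). Camera axes: x right, y down, z forward; pixel columns grow to the right and rows downward; lengths in m; the calibration is good to about 2 mm. A picture is of the moment at which its call begins.
- env.job_done(): hands the job in, once; it reports no verdict.
The state is a dict: "t": time; "qpos": joint angles; "qd": joint speeds; "joint_efforts": joint torques, N m; "position": TCP position; "orientation": TCP orientation; "contact_force": force on the tool from outside, world axes, zero at the start; "ft_torque": the same for the moment, N m; "finger_gap": finger opening in m.
Only numpy, scipy, OpenCV 4.12 (cv2) and the standard library are available. Lean on these libraries where they do the work, as an engineer would, in place of code of your own. Each camera call takes 0.05 s, during which the arm holds its last target. There are 200 camera calls.

TASK

Set up the blue bench screw feeder for short screws. First turn its blank black selector anticlockwise all the way back to its end stop, then clockwise exactly three clicks and leave it there; after that stand the orange tapered sleeve upright in the feeder's steel throat, letting it rest there loosely under its own weight without pushing or dropping it in, so that it does not jam. Leave the grey sleeve, the jar and the carton standing where they are.

Things in the scene. Friction and masses are not known exactly. Their poses are not given: they have to be found in the camera images.
- feeder: bench screw feeder, a fixed blue box 170 x 300 mm with an aluminium deck 75 mm above the bench and a low yellow guard (12 mm high) along its rear edge; origin at the centre of its underside on the bench, x towards its rear, y towards its throat, z up. It does not move
- throat (a point): centre of the mouth of the steel funnel-like throat, 80 mm along the feeder's +y, 125 mm above the bench (50 mm above the deck). The throat tapers: 50 mm bore and 62 mm outside at the mouth, 26 mm bore at the deck; z up. The sleeve rests loosely in it with its foot 37 mm below the mouth: let go within 5 mm of that, or at a few newtons of contact, it settles loosely; a firm push or a 20 mm fall wedges it
- selector (a joint): angle of the selector in rad. 0 is the anticlockwise end stop (also the home detent); it grows clockwise seen from above. Sprung detents (clicks) every 0.42 rad (24 degrees): home, then five clicks, the last (2.10) at the other end stop. The third click is 1.26. Between clicks it needs about 0.1 N m at most; let go, it snaps to the nearest detent
- selector_grip (a point): point on the selector's axis at a good height to grip, 115 mm above the bench. The selector is a blank black bar, 46 mm long, 14 mm wide, on a disc of 50 mm; the bar is 38 mm tall and ends 12 mm above this point, the disc's top is 26 mm below it. x runs along the bar (turns with it), z up; the axis stands 80 mm along the feeder's -y. At joint value 0 the bar's x is parallel to the feeder's x
- sleeve: orange tapered sleeve, loose, about 0.14 kg, 85 mm tall, standing small end down; origin at the centre of its foot, z up. Its cone widens from 32 mm at the foot to 46 mm at 30 mm up; from 34 mm up to the top it is a straight 40 mm collar to grip.
- spare: grey tapered sleeve, 66 mm at its widest and 70 mm tall, too big for the throat; bystander, origin at the centre of its foot
- jar: amber jar with a red cap, 64 mm across, 90 mm tall, bystander; origin under its centre
- carton: closed cardboard carton 80 x 110 x 60 mm, bystander; origin under its centre

How it is judged:
By the outcome, as a careful person would: the job done as asked, in the order asked, and still so for the second after the job is handed in, with the robot touching nothing.
It also fails if it takes over 56 s, if anything falls off the work surface, if the arm or the gripper's body presses on something with over 40 N, if the wrist force passes 120 N, or if a joint passes its speed limit or range.

## Working session

There is one attempt and no reset: what is moved stays moved. The work goes in short steps, Python scripts to look and compute and a tool call to move; the robot and the scene stay as the last step left them, time stands still between calls to the robot, and variables do not carry over. Pictures are saved under pics/ and viewed, about 8 in all and at most 12, crops included, and the job is handed in when it is done.

Besides the shell and the picture viewer there is one more tool, called after "Call:" as name([rows], argument=value, ...), one row to a line, values as JSON. apply_moves: Moves the arm, as the interface text tells. Its arguments: {"type":"object","properties":{"rows":{"type":"array","items":{"type":"array","items":{"type":"number"}}},"squeeze":{"type":"number"}},"required":["rows"]}

```bash
mkdir -p pics; cat > h.py <<'E'
import numpy as np, cv2
from station import env
def cap(n,f=None):
    c=env.capture(n)
    if f: cv2.imwrite('pics/'+f,c['img'])
    np.savez('pics/'+n+'.npz',**{k:v for k,v in c.items()})
    return c
def world(c,u,v,d=None):
    u=np.asarray(u,float);v=np.asarray(v,float)
    if d is None: d=c['depth'][v.astype(int),u.astype(int)]
    p=np.stack([(u-c['cx'])/c['fx']*d,(v-c['cy'])/c['fy']*d,d+0*u],-1)
    T=c['world_from_camera']
    return p@T[:3,:3].T+T[:3,3]
def allw(c):
    v,u=np.mgrid[:400,:640]; return world(c,u,v)
E
python3 - <<'E'
from h import *
a=cap('scene','scene1.png');b=cap('side','side1.png')
s=env.read_state();print(s)
for c in(a,b):print(c['world_from_camera'].round(3).tolist(),c['fx'])
E
```

```text
{'t': 0.1, 'qpos': array([ 1.26083   ,  0.41184233, -0.01271955,  1.59696295,  0.0055929 ,
        1.13428766, -0.08219454]), 'qd': array([ 0.00017931, -0.0015049 , -0.00199572, -0.00253993,  0.00042947,
        0.00227573, -0.00156198]), 'joint_efforts': array([ 3.08805422e-03, -6.01828909e+01,  6.84406254e-01, -3.00085008e+01,
        1.39975120e-02,  6.38934798e-03,  3.52621919e-05]), 'position': array([ 0.14949943, -0.60639809,  0.23052208]), 'orientation': array([[-4.41121023e-04,  2.39450236e-01, -9.70908538e-01],
       [ 1.39678008e-03, -9.70907538e-01, -2.39450624e-01],
       [-9.99998927e-01, -1.46177241e-03,  9.38284062e-05]]), 'contact_force': array([ 0.42079069,  0.66319356, -0.02630379]), 'ft_torque': array([ 0.03988725, -0.01731084, -0.04746765]), 'finger_gap': 0.08541273144718603}
[[0.121, 0.769, -0.628, 1.071], [0.993, -0.104, 0.064, -0.049], [-0.016, -0.631, -0.776, 0.772], [0.0, 0.0, 0.0, 1.0]] 404.0545067075043
[[-0.901, -0.289, 0.324, 0.244], [-0.434, 0.579, -0.69, 0.578], [0.012, -0.762, -0.647, 0.647], [0.0, 0.0, 0.0, 1.0]] 414.0433397204407
```

View pics/scene1.png

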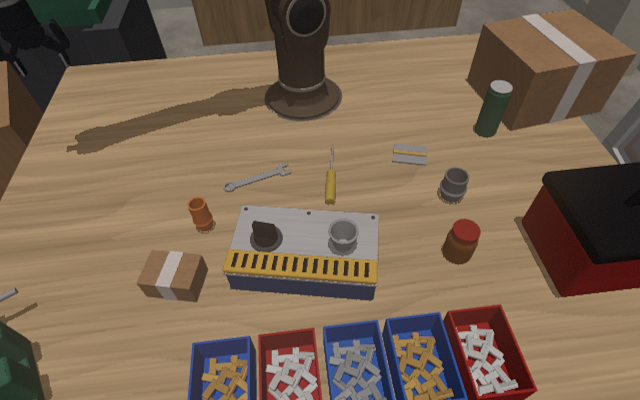

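View pics/side1.png

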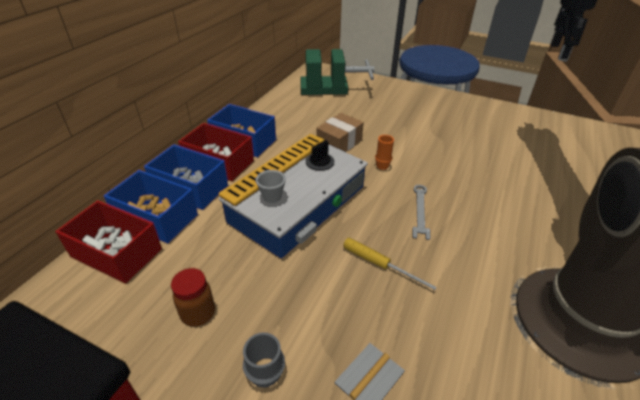

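The scene view shows the selector at (265,233), the throat at (343,232) and the orange sleeve at (201,212). The jar, carton and spare are clear of the feeder. Next I'll measure positions from depth.

```bash
python3 - <<'E'
from h import *
for n in('scene','side'):
    c=dict(np.load(f'pics/{n}.npz')); W=allw(c); ok=c['depth']>0
    hsv=cv2.cvtColor(c['img'],cv2.COLOR_BGR2HSV)
    X,Y,Z=W[...,0],W[...,1],W[...,2]
    R=ok&(X>.35)&(X<.8)&(Y>-.4)&(Y<.3)
    print(n,'bench z',np.median(Z[R&(Z<.02)]))
    dk=R&(abs(Z-.075)<.006)&(hsv[...,1]<60)&(hsv[...,2]>90)
    nn,l,st,_=cv2.connectedComponentsWithStats(dk.astype(np.uint8));k=1+st[1:,4].argmax();dk=l==k
    r=cv2.minAreaRect(W[dk][:,:2].astype(np.float32));print('deck',r,np.median(Z[dk]),dk.sum())
    org=R&(hsv[...,0]<14)&(hsv[...,1]>150)&(Y<-.1)&(X<.65)&(Z>.01)
    P=W[org];print('orange',len(P),P.min(0),P.max(0),P.mean(0))
    # top rim of sleeve
    t=P[P[:,2]>.078];print(' top',len(t),cv2.minEnclosingCircle(t[:,:2].astype(np.float32)) if len(t) else 0)
    bb=R&(Z>.095)&(Z<.16)
    for nm,m in(('bar',bb&(hsv[...,2]<80)&(Y<0)),('throat',bb&(Z>.118)&(hsv[...,2]>=60))):
        P=W[m];print(nm,len(P))
        if len(P):
            print(P.min(0),P.max(0))
            t=P[P[:,2]>P[:,2].max()-.007];print(' top',len(t),cv2.minAreaRect(t[:,:2].astype(np.float32)),cv2.minEnclosingCircle(t[:,:2].astype(np.float32)),np.median(t[:,2]))
for n in('scene',):
    im=cv2.imread('pics/scene1.png')[180:310,130:390];cv2.imwrite('pics/crop1.png',cv2.resize(im,None,fx=3,fy=3,interpolation=cv2.INTER_CUBIC))
E
```

```text
scene bench z -0.0008631684997423283
deck ((0.5739747285842896, -0.039462730288505554), (0.30342718958854675, 0.11983664333820343), 77.37152099609375) 0.07404952397302234 4851
orange 543 [ 0.45398844 -0.29459345  0.01091798] [ 0.49863089 -0.2525036   0.08767124] [ 0.48211041 -0.27136917  0.05823544]
 top 122 ((0.4748530983924866, -0.27251356840133667), 0.02115566097199917)
bar 308
[ 0.57341591 -0.14614915  0.0951548 ] [ 0.59773821 -0.10082022  0.12849907]
 top 140 ((0.5847721099853516, -0.12330108880996704), (0.043723903596401215, 0.01381487026810646), 70.74726104736328) ((0.5861664414405823, -0.12363468110561371), 0.022171683609485626) 0.12513630965995592
throat 303
[ 0.57213389 -0.14595999  0.11817332] [0.65029704 0.06233598 0.12655323]
 top 278 ((0.591760516166687, -0.03714371472597122), (0.20948483049869537, 0.06171566620469093), 68.82192993164062) ((0.6060084700584412, -0.042877718806266785), 0.10578587651252747) 0.12363747228041339
side bench z 0.0011886722959933427
deck ((0.5984606742858887, -0.04585139453411102), (0.3080301284790039, 0.1731458306312561), 77.4189682006836) 0.07606891191756876 4380
orange 463 [ 0.45245455 -0.29363034  0.01043597] [ 0.49260311 -0.24934606  0.08873281] [ 0.47100808 -0.26388477  0.0568843 ]
 top 110 ((0.4732545018196106, -0.2728767991065979), 0.020880619063973427)
bar 241
[ 0.56942201 -0.14584719  0.09500697] [ 0.59567701 -0.09987457  0.13028726]
 top 69 ((0.5806540846824646, -0.12351669371128082), (0.0476129949092865, 0.01100934762507677), 71.58634948730469) ((0.5786842107772827, -0.1228608787059784), 0.023939935490489006) 0.12744521066202763
throat 322
[ 0.57901785 -0.14476483  0.11800491] [0.6479075  0.06288432 0.12904643]
 top 236 ((0.6142706871032715, -0.041637495160102844), (0.20912714302539825, 0.060640763491392136), 87.23509979248047) ((0.6010998487472534, -0.04115772619843483), 0.10545146465301514) 0.12555378643673498
```

View pics/crop1.png

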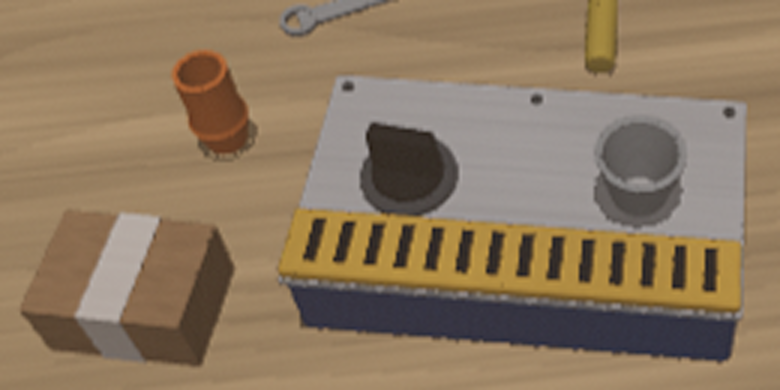

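Call:
apply_moves([
  [0,-9,-13.4,-0.25,1],
  [0,-18.3,-26.8,-0.5,1],
  [1,-27.4,-40.2,-0.75,1],
  [2,-36.5,-53.6,-0.995,1],
  [2,-36.5,-53.6,-0.995,1],
  [2,-36.5,-53.6,-0.995,1],
  [2,-36.5,-53.6,-0.995,1],
  [2,-36.5,-53.6,-0.995,1],
  [2,-36.5,-53.6,-0.995,1],
  [2,-36.5,-53.6,-0.995,1],
  [2,-36.5,-53.6,-0.995,1],
  [2,-36.5,-53.6,-0.995,1],
  [2,-36.5,-53.6,-0.995,1],
  [2,-36.5,-53.6,-0.995,1],
  [2,-36.5,-53.6,-0.995,1],
  [2,-36.5,-53.6,-0.995,1],
  [2,-36.5,-53.6,-0.995,1],
  [2,-36.5,-53.6,-0.995,1],
], squeeze=50)

```text
t: 1.9
position: [0.5819, -0.1252, 0.2112]
orientation: [[-0.0, 0.944, -0.33], [0.001, -0.33, -0.944], [-1.0, -0.001, -0.001]]
contact_force: [0.2, -0.8, 0.0]
finger_gap: 0.0856
```

```bash
cat >> h.py <<'E'
def top(c,cx,cy,r,z0,z1):
    W=allw(c);m=(c['depth']>0)&(np.hypot(W[...,0]-cx,W[...,1]-cy)<r)&(W[...,2]>z0)&(W[...,2]<z1)
    P=W[m];return P
def fitc(P):
    q=cv2.fitEllipse(P) if 0 else None
    A=np.c_[2*P[:,:2],np.ones(len(P))];s=np.linalg.lstsq(A,(P[:,:2]**2).sum(1),rcond=None)[0]
    return s[:2],np.sqrt(s[2]+s[0]**2+s[1]**2)
def st():
    s=env.read_state();o=s['orientation'];print('t',s['t'],'pos',s['position'].round(4),'yaw_y',np.degrees(np.arctan2(o[1,1],o[0,1])).round(2),'tilt',o[:,0].round(4),'F',s['contact_force'].round(2),'T',s['ft_torque'].round(3),'gap',round(s['finger_gap'],4),'q',s['qpos'].round(2))
    return s
E
python3 - <<'E'
from h import *
st()
w=cap('wrist','w1.png')
for n in('scene','side','wrist'):
    c=dict(np.load(f'pics/{n}.npz'))
    P=top(c,.583,-.1234,.035,.12,.135);print(n,'bar',len(P), cv2.minAreaRect(P[:,:2].astype(np.float32)) if len(P)>9 else '')
    P=top(c,.617,.034,.045,.121,.132);print(' throat',len(P),len(P)>9 and fitc(P), len(P)>9 and cv2.minEnclosingCircle(P[:,:2].astype(np.float32)))
    P=top(c,.59,-.32,.1,.05,.068);print(' carton',len(P), cv2.minAreaRect(P[:,:2].astype(np.float32)) if len(P)>9 else '')
E
```

```text
t 1.9 pos [ 0.5819 -0.1252  0.2112] yaw_y -19.27 tilt [-5.e-04  7.e-04 -1.e+00] F [ 0.22 -0.82  0.02] T [-0.014  0.002 -0.011] gap 0.0856 q [ 0.47  0.42 -0.46  1.67  0.2   1.1  -0.38]
scene bar 155 ((0.5850473046302795, -0.12327483296394348), (0.043808065354824066, 0.014536585658788681), 69.6570053100586)
 throat 237 (array([0.61966648, 0.03216637]), np.float64(0.0275597591870721)) ((0.6193495988845825, 0.032498814165592194), 0.03107777237892151)
 carton 2000 ((0.6202380061149597, -0.32195502519607544), (0.11170230060815811, 0.0828905999660492), 76.53838348388672)
side bar 114 ((0.5816543102264404, -0.12392018735408783), (0.04754872992634773, 0.016089895740151405), 70.37060546875)
 throat 239 (array([0.61656681, 0.0332275 ]), np.float64(0.027197270064824954)) ((0.6170962452888489, 0.032344646751880646), 0.03149828687310219)
 carton 784 ((0.619349479675293, -0.32229191064834595), (0.11432195454835892, 0.08290174603462219), 75.88579559326172)
wrist bar 1337 ((0.5829998850822449, -0.12414570152759552), (0.045928291976451874, 0.013516592793166637), 71.15929412841797)
 throat 0 False False
 carton 4041 ((0.6129299402236938, -0.3103833794593811), (0.08963686227798462, 0.06344389915466309), 76.14460754394531)
```

View pics/w1.png

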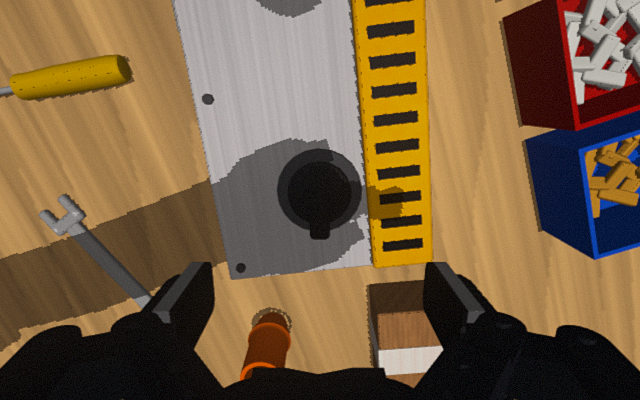

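The wrist view shows the bar at (319,205), centred between the jaws and clear. It measures (0.583, -0.124) with its axis at 71°, which is the fourth click. I'll descend and grip.

Call:
apply_moves([
  [3,0.1,-0.15,0,1],
  [6,0.1,-0.15,0,1],
  [8,0.1,-0.15,0,1],
  [10,0.1,-0.15,0,0.6],
  [11,0.1,-0.15,0,0.6],
  [11.5,0.1,-0.15,0,0.6],
  [11.5,0.1,-0.15,0,0.4],
  [11.5,0.1,-0.15,0,0.0],
  [11.5,0.1,-0.15,0,0.0],
  [11.5,0.1,-0.15,0,0.0],
  [11.5,0.1,-0.15,0,0.0],
  [11.5,0.1,-0.15,0,0.0],
  [11.5,0.1,-0.15,0,0.0],
], squeeze=50)

```text
t: 3.25
position: [0.5833, -0.1236, 0.0974]
orientation: [[-0.0, 0.944, -0.329], [0.0, -0.329, -0.944], [-1.0, -0.0, -0.0]]
contact_force: [-3.6, 1.3, 5.2]
finger_gap: 0.0132
```

```bash
python3 -c "
from h import *
st()"
```

```text
t 3.25 pos [ 0.5833 -0.1236  0.0974] yaw_y -19.24 tilt [-1.e-04  5.e-04 -1.e+00] F [-3.61  1.31  5.23] T [0.178 0.755 0.001] gap 0.0132 q [ 0.44  0.54 -0.42  1.78  0.28  0.88 -0.44]
```

Call:
apply_moves([
  [0,0,0,-0.12,0],
  [0,0,0,-0.24,0],
  [0,0,0,-0.36,0],
  [0,0,0,-0.48,0],
  [0,0,0,-0.6,0],
  [0,0,0,-0.72,0],
  [0,0,0,-0.84,0],
  [0,0,0,-0.96,0],
  [0,0,0,-1.08,0],
  [0,0,0,-1.2,0],
  [0,0,0,-1.32,0],
  [0,0,0,-1.42,0],
  [0,0,0,-1.5,0],
  [0,0,0,-1.55,0],
  [0,0,0,-1.6,0],
  [0,0,0,-1.6,0],
])

```text
t: 4.85
position: [0.5825, -0.1239, 0.0975]
orientation: [[-0.002, 0.301, 0.954], [0.0, 0.954, -0.301], [-1.0, -0.0, -0.002]]
contact_force: [-4.0, -0.3, -0.1]
finger_gap: 0.0135
```

```bash
python3 -c "
from h import *
st()"
```

```text
t 4.85 pos [ 0.5825 -0.1239  0.0975] yaw_y 72.47 tilt [-1.7e-03  1.0e-04 -1.0e+00] F [-3.95 -0.32 -0.06] T [0.172 0.903 0.158] gap 0.0135 q [ 0.69  0.65 -0.8   1.76  0.55  0.98  0.94]
```

Call:
apply_moves([
  [0,0,0,-0.03,0],
  [0,0,0,-0.06,0],
  [0,0,0,-0.09,0],
  [0,0,0,-0.12,0],
  [0,0,0,-0.14,0],
  [0,0,0,-0.14,0],
])

```text
t: 5.45
position: [0.5824, -0.1239, 0.0975]
orientation: [[-0.002, 0.166, 0.986], [0.001, 0.986, -0.166], [-1.0, 0.0, -0.002]]
contact_force: [-2.4, 1.0, -1.1]
finger_gap: 0.0133
```

```bash
python3 -c "
from h import *
st()"
```

```text
t 5.45 pos [ 0.5824 -0.1239  0.0975] yaw_y 80.43 tilt [-1.9e-03  6.0e-04 -1.0e+00] F [-2.38  0.98 -1.14] T [ 0.33   0.577 -1.069] gap 0.0133 q [ 0.71  0.66 -0.83  1.76  0.57  0.99  1.06]
```

End stop reached: the twist moment jumped to 1.07 N m at the expected home angle. Now clockwise three clicks.

Call:
apply_moves([
  [0,0,0,0.12,0],
  [0,0,0,0.24,0],
  [0,0,0,0.36,0],
  [0,0,0,0.48,0],
  [0,0,0,0.6,0],
  [0,0,0,0.72,0],
  [0,0,0,0.84,0],
  [0,0,0,0.96,0],
  [0,0,0,1.06,0],
  [0,0,0,1.16,0],
  [0,0,0,1.24,0],
  [0,0,0,1.29,0],
  [0,0,0,1.3,0],
  [0,0,0,1.3,0],
  [0,0,0,1.3,0],
])

```text
t: 6.95
position: [0.5829, -0.1235, 0.0975]
orientation: [[-0.001, 0.994, 0.105], [0.001, 0.105, -0.994], [-1.0, -0.001, -0.001]]
contact_force: [2.8, 1.7, -4.6]
finger_gap: 0.0135
```

```bash
python3 -c "
from h import *
st()"
```

```text
t 6.95 pos [ 0.5829 -0.1235  0.0975] yaw_y 6.04 tilt [-8.0e-04  1.1e-03 -1.0e+00] F [ 2.77  1.65 -4.56] T [ 0.397 -0.577 -0.204] gap 0.0135 q [ 0.51  0.57 -0.53  1.77  0.35  0.9  -0.06]
```

Call:
apply_moves([
  [0,0,0,0,0.5],
  [0,0,0,0,0.5],
  [0,0,0,0,0.5],
  [0,0,0,0,0.5],
  [-1.5,0,0,0,0.5],
  [-4,0,0,0,0.5],
  [-8,0,0,0,1],
  [-12,0,0,0,1],
  [-12,0,0,0,1],
  [-12,0,0,0,1],
  [-12,0,0,0,1],
])

```text
t: 8.05
position: [0.5824, -0.1238, 0.2171]
orientation: [[-0.002, 0.994, 0.105], [0.001, 0.105, -0.994], [-1.0, -0.002, -0.001]]
contact_force: [0.1, -0.9, 0.2]
finger_gap: 0.0851
```

```bash
python3 - <<'E'
from h import *
st()
for n in('wrist','scene'):
    c=cap(n,n+'2.png')
    P=top(c,.583,-.1234,.035,.12,.135);print(n,'bar',len(P), cv2.minAreaRect(P[:,:2].astype(np.float32)) if len(P)>9 else '')
    P=top(c,.474,-.273,.04,.08,.095);print(' sleeve',len(P), cv2.minEnclosingCircle(P[:,:2].astype(np.float32)) if len(P)>9 else '')
E
```

```text
t 8.05 pos [ 0.5824 -0.1238  0.2171] yaw_y 6.04 tilt [-0.0019  0.001  -1.    ] F [ 0.14 -0.87  0.22] T [ 0.    -0.044  0.005] gap 0.0851 q [ 0.55  0.44 -0.58  1.66  0.26  1.13  0.01]
wrist bar 1260 ((0.5834614038467407, -0.12401990592479706), (0.01355776283890009, 0.04554058983922005), 5.6201629638671875)
 sleeve 118 ((0.48823583126068115, -0.27610069513320923), 0.011987071484327316)
scene bar 154 ((0.5847352147102356, -0.12343496084213257), (0.01474778912961483, 0.044641245156526566), 4.34548282623291)
 sleeve 105 ((0.47557684779167175, -0.2734779417514801), 0.02043747343122959)
```

View pics/wrist2.png

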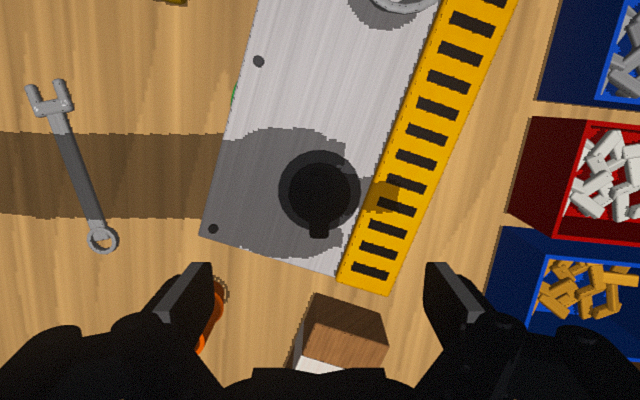

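The wrist view shows the bar now at 95.6°, 24.4° from its start, so it is on the third click (expected 94.8–95). Next I'll move over the sleeve.

Call:
apply_moves([
  [0,-3,3.4,0,1],
  [0,-6,6.8,0,1],
  [0,-9,10.2,0,1],
  [0.5,-12.3,13.7,0,1],
  [1,-12.3,13.7,0,1],
  [1,-12.3,13.7,0,1],
  [1,-12.3,13.7,0,1],
  [1,-12.3,13.7,0,1],
])

```text
t: 8.95
position: [0.4753, -0.2713, 0.2065]
orientation: [[-0.003, 0.994, 0.108], [0.002, 0.108, -0.994], [-1.0, -0.002, -0.003]]
contact_force: [-0.2, -0.5, -0.8]
finger_gap: 0.0853
```

```bash
python3 - <<'E'
from h import *
s=st()
c=cap('wrist','wrist3.png')
P=top(c,.474,-.273,.04,.08,.095);print(' sleeve',len(P), cv2.minEnclosingCircle(P[:,:2].astype(np.float32)),fitc(P),np.median(P[:,2]))
P=top(c,.583,-.1234,.035,.12,.135);print('bar',len(P), cv2.minAreaRect(P[:,:2].astype(np.float32)) if len(P)>9 else '')
E
```

```text
t 8.95 pos [ 0.4753 -0.2713  0.2065] yaw_y 6.19 tilt [-0.0027  0.0023 -1.    ] F [-0.24 -0.51 -0.82] T [ 0.08   0.009 -0.008] gap 0.0853 q [ 0.86  0.36 -0.54  1.79  0.21  1.06  0.35]
 sleeve 862 ((0.4741007089614868, -0.2745921015739441), 0.020162658765912056) (array([ 0.4740549 , -0.27423716]), np.float64(0.017961011020915386)) 0.08470041451362811
bar 793 ((0.5837241411209106, -0.14032724499702454), (0.014190261252224445, 0.015004153363406658), 5.0620856285095215)
```

Call:
apply_moves([
  [2,-0.1,0.3,0,1],
  [5,-0.1,0.3,0,1],
  [8,-0.1,0.3,0,1],
  [10.5,-0.1,0.3,0,1],
  [13,-0.1,0.3,0,1],
  [15,-0.1,0.3,0,1],
  [15.8,-0.1,0.3,0,1],
  [15.8,-0.1,0.3,0,1],
  [15.8,-0.1,0.3,0,0.7],
  [15.8,-0.1,0.3,0,0.5],
  [15.8,-0.1,0.3,0,0.3],
  [15.8,-0.1,0.3,0,0.2],
  [15.8,-0.1,0.3,0,0.2],
  [15.8,-0.1,0.3,0,0.2],
  [15.8,-0.1,0.3,0,0.2],
], squeeze=30)

```text
t: 10.5
position: [0.4747, -0.2746, 0.0495]
orientation: [[-0.002, 0.994, 0.108], [0.001, 0.108, -0.994], [-1.0, -0.001, -0.001]]
contact_force: [-0.1, 0.0, 6.8]
finger_gap: 0.0393
```

```bash
python3 - <<'E'
from h import *
s=st()
E
```

```text
t 10.5 pos [ 0.4747 -0.2746  0.0495] yaw_y 6.18 tilt [-0.0015  0.0011 -1.    ] F [-0.15  0.    6.79] T [ 0.072  0.282 -0.034] gap 0.0393 q [ 0.79  0.56 -0.47  1.92  0.36  0.75  0.23]
```

Call:
apply_moves([
  [-1,0,0,0,0.2],
  [-4,0,0,0,0.2],
  [-8,0,0,0,0.2],
  [-12,0,0,0,0.2],
  [-16,0,0,0,0.2],
  [-18,2.9,-4.8,0,0.2],
  [-18,5.8,-9.6,0,0.2],
  [-18,8.8,-14.5,0,0.2],
  [-18,11.7,-19.3,0,0.2],
  [-18,14.6,-24,0,0.2],
  [-18,17.5,-29,0,0.2],
  [-18,17.5,-29,0,0.2],
  [-18,17.5,-29,0,0.2],
  [-18,17.5,-29,0,0.2],
  [-18,17.5,-29,0,0.2],
])

```text
t: 12.0
position: [0.6173, 0.0308, 0.2297]
orientation: [[-0.002, 0.994, 0.106], [-0.0, 0.106, -0.994], [-1.0, -0.002, -0.0]]
contact_force: [-0.2, -0.3, -2.3]
finger_gap: 0.0396
```

```bash
python3 - <<'E'
from h import *
s=st()
for n in('side','scene','wrist'):
    c=cap(n,n+'4.png'); W=allw(c); hsv=cv2.cvtColor(c['img'],cv2.COLOR_BGR2HSV)
    m=(hsv[...,0]<14)&(hsv[...,1]>150)&(c['depth']>0)&(np.hypot(W[...,0]-.617,W[...,1]-.03)<.06)&(W[...,2]>.14)
    P=W[m];print(n,len(P))
    if len(P):print(P.min(0),P.max(0))
    P=top(c,.618,.0325,.045,.121,.132);print(' throat',len(P),len(P)>9 and fitc(P), len(P)>9 and cv2.minEnclosingCircle(P[:,:2].astype(np.float32)))
    P=top(c,.583,-.1234,.035,.12,.135);print(' bar',len(P), cv2.minAreaRect(P[:,:2].astype(np.float32)) if len(P)>9 else '')
a=cv2.imread('pics/side4.png');b=cv2.imread('pics/scene4.png')
f=lambda i,x,y:cv2.resize(i[y:y+150,x:x+200],(400,300),interpolation=cv2.INTER_CUBIC)
cv2.imwrite('pics/pair4.png',np.hstack([f(a,180,80),f(b,240,120)]))
E
```

```text
t 12.0 pos [0.6173 0.0308 0.2297] yaw_y 6.1 tilt [-0.002 -0.    -1.   ] F [-0.23 -0.26 -2.31] T [-0.006 -0.042 -0.003] gap 0.0396 q [ 0.31  0.48 -0.62  1.58  0.29  1.18 -0.27]
side 851
[0.59365371 0.01263956 0.18313331] [0.63727591 0.05446041 0.2840035 ]
 throat 232 (array([0.6166799 , 0.03329223]), np.float64(0.027337495188618634)) ((0.6176247000694275, 0.032041747123003006), 0.03141825646162033)
 bar 97 ((0.5825551748275757, -0.1227240040898323), (0.014159887097775936, 0.045302342623472214), 4.946602821350098)
scene 406
[0.60163866 0.00878713 0.18485657] [0.65048755 0.05215132 0.29430378]
 throat 231 (array([0.61972617, 0.03209558]), np.float64(0.027523563109768636)) ((0.6185761094093323, 0.03166733682155609), 0.031244970858097076)
 bar 154 ((0.5843592882156372, -0.12374624609947205), (0.015053605660796165, 0.04540589824318886), 5.884477615356445)
wrist 14444
[0.5584212  0.01074688 0.18049894] [0.67396837 0.05348967 0.31880204]
 throat 1308 (array([0.61786771, 0.03238706]), np.float64(0.027119870496713137)) ((0.617983877658844, 0.03192123398184776), 0.03041612170636654)
 bar 192 ((0.5858333706855774, -0.10993753373622894), (0.007413204293698072, 0.019923772662878036), 13.350685119628906)
```

View pics/pair4.png

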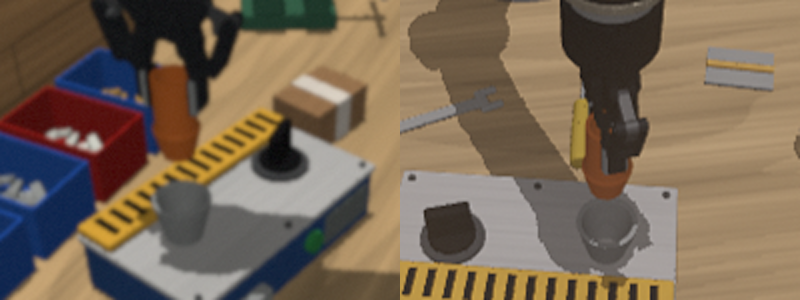

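The pair view shows the sleeve hanging over the throat. It leans slightly in the side view, possibly just perspective, so I'll fit its axis to the depth points.

```bash
cat > fit.py <<'E'
from h import *
from scipy.optimize import least_squares
def run(foot,zlo,names=('side','scene')):
  for n in names:
    c=dict(np.load(f'pics/{n}.npz')); W=allw(c); hsv=cv2.cvtColor(c['img'],cv2.COLOR_BGR2HSV)
    m=((hsv[...,0]<14)&(hsv[...,1]>150)&(c['depth']>0)&(np.hypot(W[...,0]-.617,W[...,1]-.03)<.035)&(W[...,2]>zlo)&(W[...,2]<foot+.083)).astype(np.uint8)
    P=W[cv2.erode(m,np.ones((3,3)))>0]
    prof=lambda h:np.interp(h,[0,.03,.034,.085],[.016,.023,.020,.020])
    f=lambda p:np.hypot(P[:,0]-p[0]-p[2]*(P[:,2]-foot),P[:,1]-p[1]-p[3]*(P[:,2]-foot))-prof(P[:,2]-p[4])
    r=least_squares(f,[.6173,.0308,0,0,foot],loss='soft_l1',f_scale=.001,x_scale=[.01,.01,.05,.05,.01]);print(n,len(P),'foot xy',r.x[:2].round(4),'tilt deg',np.degrees(r.x[2:4]).round(2),'foot z',r.x[4].round(4),'rms',np.sqrt((f(r.x)**2).mean()).round(4))
E
python3 -c "
from fit import *
run(.18,.182)"
```

```text
side 573 foot xy [0.6174 0.0305] tilt deg [-0.5   0.26] foot z 0.1813 rms 0.0015
scene 221 foot xy [0.6165 0.0299] tilt deg [2.57 2.1 ] foot z 0.1788 rms 0.0008
```

Call:
apply_moves([
  [0.5,0.1,-0.2,0,0.2],
  [2,0.1,-0.2,0,0.2],
  [3.5,0.1,-0.2,0,0.2],
  [5,0.1,-0.2,0,0.2],
  [6,0.1,-0.2,0,0.2],
  [7,0.1,-0.2,0,0.2],
  [7.6,0.1,-0.2,0,0.2],
  [8.1,0.1,-0.2,0,0.2],
  [8.4,0.1,-0.2,0,0.2],
  [8.4,0.1,-0.2,0,0.2],
  [8.4,0.1,-0.2,0,0.2],
])

```text
t: 13.25
position: [0.6184, 0.0327, 0.1462]
orientation: [[-0.001, 0.994, 0.105], [0.0, 0.105, -0.994], [-1.0, -0.001, -0.0]]
contact_force: [0.1, -0.2, -0.6]
finger_gap: 0.0395
```

```bash
python3 - <<'E'
from fit import *
s=st()
for n in('side','scene'): cap(n,n+'5.png')
run(.095,.13)
E
```

```text
t 13.25 pos [0.6184 0.0327 0.1462] yaw_y 6.04 tilt [-9.e-04  3.e-04 -1.e+00] F [ 0.09 -0.21 -0.64] T [-0.001 -0.054 -0.005] gap 0.0395 q [ 0.29  0.56 -0.6   1.67  0.35  1.03 -0.32]
side 291 foot xy [0.6223 0.0317] tilt deg [-4.57  0.73] foot z 0.095 rms 0.0016
scene 47 foot xy [0.6156 0.031 ] tilt deg [3.06 2.33] foot z 0.095 rms 0.0005
```

Call:
apply_moves([
  [0.2,0,0,0,0.2],
  [0.4,0,0,0,0.2],
  [0.5,0,0,0,0.2],
  [0.6,0,0,0,0.2],
  [0.6,0,0,0,0.2],
  [0.6,0,0,0,0.2],
])

```text
t: 13.95
position: [0.6184, 0.0326, 0.1402]
orientation: [[-0.001, 0.994, 0.105], [0.0, 0.105, -0.994], [-1.0, -0.001, -0.0]]
contact_force: [0.9, -0.3, -1.7]
finger_gap: 0.0394
```

Call:
apply_moves([
  [0.05,0,0,0,0.2],
  [0.1,0,0,0,0.2],
  [0.1,0,0,0,0.2],
  [0.1,0,0,0,0.2],
])

```text
t: 14.35
position: [0.6184, 0.0325, 0.1392]
orientation: [[-0.001, 0.994, 0.105], [0.0, 0.105, -0.994], [-1.0, -0.001, -0.0]]
contact_force: [-0.4, -0.2, -2.3]
finger_gap: 0.0391
```

Call:
apply_moves([
  [0.05,0,0,0,0.2],
  [0.1,0,0,0,0.2],
  [0.1,0,0,0,0.2],
])

```text
t: 14.65
position: [0.6184, 0.0323, 0.1382]
orientation: [[-0.001, 0.994, 0.105], [-0.0, 0.105, -0.994], [-1.0, -0.001, 0.0]]
contact_force: [-1.2, -1.6, -0.9]
finger_gap: 0.0394
```

Light contact, with the foot about 0.5 mm from its seat. I'll release gently.

Call:
apply_moves([
  [0,0,0,0,0.5],
  [0,0,0,0,0.55],
  [0,0,0,0,0.6],
  [0,0,0,0,0.8],
  [0,0,0,0,0.9],
  [0,0,0,0,0.9],
], squeeze=20)

```text
t: 15.25
position: [0.6184, 0.0323, 0.1382]
orientation: [[-0.001, 0.994, 0.105], [-0.0, 0.105, -0.994], [-1.0, -0.001, 0.0]]
contact_force: [0.6, 0.1, -0.3]
finger_gap: 0.0768
```

Call:
apply_moves([
  [-1,0,0,0,0.9],
  [-3,0,0,0,0.9],
  [-6,0,0,0,0.9],
  [-10,0,0,0,0.9],
  [-14,0,0,0,0.9],
  [-16,0,0,0,0.9],
  [-16,0,10,0,0.9],
  [-16,0,20,0,0.9],
  [-16,0,20,0,0.9],
  [-16,0,20,0,0.9],
  [-16,0,20,0,0.9],
  [-16,0,20,0,0.9],
])

```text
t: 16.45
position: [0.6393, -0.1681, 0.2985]
orientation: [[-0.001, 0.995, 0.102], [0.0, 0.102, -0.995], [-1.0, -0.001, -0.0]]
contact_force: [0.3, 0.6, 0.0]
finger_gap: 0.077
```

```bash
python3 - <<'E'
from fit import *
s=st()
for n in('side','scene'):
    c=cap(n,n+'6.png')
    P=top(c,.618,.0325,.035,.165,.19);print(n,'sleeve top',len(P),cv2.minEnclosingCircle(P[:,:2].astype(np.float32)),np.percentile(P[:,2],[50,90,99]))
    P=top(c,.583,-.1234,.035,.12,.135);print(' bar',len(P), cv2.minAreaRect(P[:,:2].astype(np.float32)) if len(P)>9 else '')
run(.088,.13)
a=cv2.imread('pics/side6.png');b=cv2.imread('pics/scene6.png')
f=lambda i,x,y:cv2.resize(i[y:y+150,x:x+200],(400,300),interpolation=cv2.INTER_CUBIC)
cv2.imwrite('pics/pair6.png',np.vstack([np.hstack([f(a,180,80),f(b,210,150)]),np.hstack([cv2.resize(a,(400,250)),cv2.resize(b,(400,250))])]))
E
```

```text
t 16.45 pos [ 0.6393 -0.1681  0.2985] yaw_y 5.84 tilt [-9.e-04  3.e-04 -1.e+00] F [0.26 0.65 0.  ] T [0.03  0.016 0.01 ] gap 0.077 q [ 0.56  0.49 -0.58  1.38  0.27  1.35  0.08]
side sleeve top 203 ((0.616290807723999, 0.031654827296733856), 0.021594995632767677) [0.17195909 0.17423356 0.17535027]
 bar 98 ((0.5827345848083496, -0.12288087606430054), (0.014626258984208107, 0.045528288930654526), 8.094056129455566)
scene sleeve top 185 ((0.6188712120056152, 0.03126122057437897), 0.021289652213454247) [0.17117456 0.17279452 0.17390159]
 bar 152 ((0.5854620337486267, -0.12358701229095459), (0.01571434549987316, 0.04529495909810066), 5.6913228034973145)
side 269 foot xy [0.6217 0.0289] tilt deg [-3.94  2.7 ] foot z 0.088 rms 0.0018
scene 163 foot xy [0.6156 0.048 ] tilt deg [  4.03 -17.08] foot z 0.088 rms 0.002
```

View pics/pair6.png

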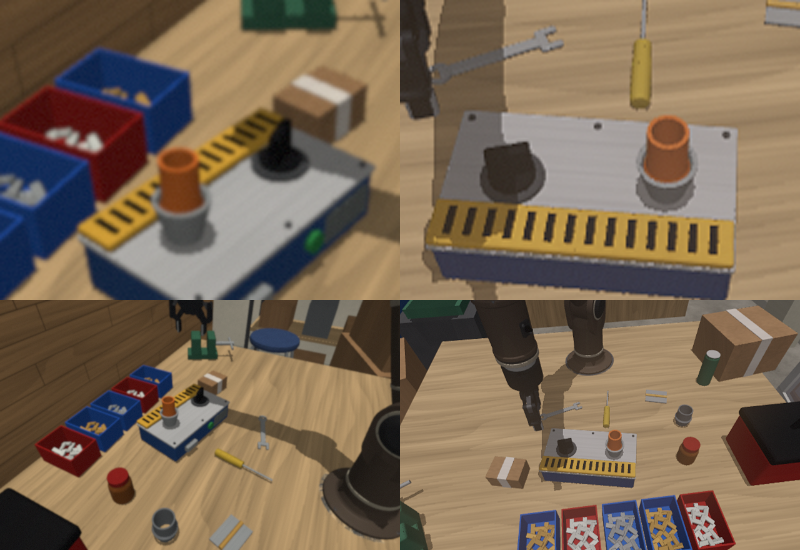

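The sleeve stands upright in the throat, with its rim at z≈0.173 and its centre within about 1.5 mm of the throat axis. The bar is on the third click, and the jar, spare and carton are where they were. The arm is clear.

```bash
python3 -c "
from station import env
print(env.job_done())"
```

```text
the job is handed in; nothing more can be done
None
```

I set the selector to the third click and stood the orange sleeve loosely in the throat, then handed the job in at about 16.5 s of the 56 s allowed.

- **Selector:** It started on the fourth click. I turned it anticlockwise until the twist moment jumped to about 1.07 N m at the expected home angle, which I took as the end stop. I then turned it clockwise three clicks. In the last pictures the bar's long axis is at about 96° (scene) and 98° (side), where the third click should be about 95°.
- **Sleeve:** I let it go within about 1 mm of its resting height, at 2 N or less of contact. Its rim is at about 173 mm, as it should be when resting with its foot 37 mm below the mouth. The rim's centre is within about 2 mm of the throat's axis, so it is upright.
- **Bystanders:** The grey sleeve, the jar and the carton look unmoved in the last picture. I did not measure their final positions, and the robot never went near them. The gripper was clear of everything at the end.

**Check that disagreed:** The last automatic fit of the sleeve's axis gave contradictory tilts: 17° from the scene camera and 3–4° from the side camera. I put this down to too little of the sleeve showing above the throat for a good fit, and relied on the rim measurements and the picture instead.

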